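# Dish under the batter funnel, funnel indexed over it

## Robot

A 6-joint arm with a two-finger parallel gripper is mounted at the origin on the work surface. World frame = base frame: x ahead of the robot, y to its left, z up, the work surface at z = 0. Lengths are in m, angles in rad, forces in N, time in s.
With the tool pointing down it reaches from about 0.25 to 0.775 m from the base axis. Payload 4 kg.
Tool frame: the origin (TCP) lies on the centre line of the jaws, within the pads' length; the fingertips stand 14 mm ahead of it and the grasp point (between the pads) lies 5 mm behind it (robot.tcp_to_tips is the distance from the TCP to the fingertips, in m); z points along the fingers, y is the line along which they close (so a half turn about z gives the same grasp; the last joint's range is limited). The gripper opens to 94 mm and grips with 3 to 60 N. Pads are 16 mm wide; open, the fingers measure 119 mm over their backs; the gripper's body (75 mm by 177 mm) begins 78 mm behind the grasp point.
Start: joints at [1.21, 0.087, 1.371, -0, 1.684, -0.103], TCP at [0.14, 0.532, 0.22] pointing down, gripper open.
Joint ranges: [-3.1, 3.1], [-0.76, 2.03], [0.27, 2.55], [-1.08, 4.22], [0.17, 2.65], [-2.57, 2.57]. Speed limits (rad/s): [2.79, 2.79, 3.14, 3.14, 3.14, 3.14].

## Interface

Orientations are given as [roll, pitch, yaw] about the fixed x, y, z axes, in that order (R = Rz(yaw) Ry(pitch) Rx(roll)).
In Python, from bench import robot gives the robot as it stands.
- The arm moves only by the tool carry_out, never from a script. Its argument "increments" is a list of rows, each a list of 3 entries, a list of its own where there are three numbers: the closure in counts, from 0 (fully open) to 255 (shut), then the shift along the tool's x, y, z in mm, then the turn about the tool's z in degrees. In form: [[fingers, [dx, dy, dz], twist], ...]. A call has 1 to 8 rows; each row shifts and turns the commanded pose from where the row before left it, along the tool's axes as they then stand; what a row does not reach is not made up. A row lasts 1/10 s, in which the tool goes at most 50 mm and 8.59 degrees, less where a joint would pass 70% of its speed; a pose out of reach is approached as far as the arm can. A call with a gripper value outside its range is refused whole. The fingers move at their own pace and stop on an object; the grip force is fixed at half the most. Time passes only in rows, so rows that do not move let the fingers close. It gives the time, the measured TCP pose, the force, the opening and the grip force at its end, in the units of the state.
- robot.get_obs(): the state, without advancing time (a new reading comes with each control period).
- robot.snapshot(name): name is "scene" or "top"; returns the picture (384x512x3 uint8, blue, green, red); there is no depth.
- robot.get_calibration(name): a dict with "vfov" (degrees; the focal length in pixels is half the picture's height over the tangent of half this angle, whatever the lens; pixels are square), "cx", "cy" (the principal point, pixels), "T" (4x4, takes a point from camera to world coordinates). Camera axes: x right, y down, z forward; pixel columns grow to the right and rows downward; lengths in m; the calibration is good to about 2 mm. A picture is of the moment at which its call begins. get_calibration takes no time and is no camera call.
- robot.close_job(): hands the job in; it is judged then, once.
The state is a dict: "time": time; "joint_positions": joint angles; "qvel": joint speeds; "joint_torque": joint torques, N m; "tool_pos": TCP position; "ee_rot": TCP orientation; "wrist_force": force on the tool from outside, world axes, zero at the start; "wrist_torque": the same for the moment, N m; "width": finger opening in m; "finger_force": force on a finger pad.
Only numpy, scipy, OpenCV 4.12 (cv2) and the standard library are available. Lean on these libraries where they do the work, as an engineer would, in place of code of your own. Each camera call takes 0.05 s, during which the arm holds its last target. There are 200 camera calls.

## Task

Push the white dish, without lifting it off the green board, along its lane until it sits against its two steel stop pins. Also pull the red spring plunger of the funnel arm, swing the arm to the notch that brings the funnel over the white dish without swinging past it, and let the plunger snap fully home in that notch. Leave the brown jar and the apple ring where they are.

Things in the scene. Friction and masses are not known exactly. Their poses are not given: they have to be found in the camera images.
- stand: Fixed dosing stand: green board, 300 mm along its x, 440 mm along its y (from y = -160 to +280 mm), 12 mm thick, its top 12 mm above the table; in its middle a steel post with a notched index plate (60 mm radius, 88 to 104 mm above the table). Origin: on the table under the post axis. z up. The plunger side of the arm points to -y, the funnel side to +y. The stand's position and yaw vary.
- pivot (a point): Point on the vertical swing axis of the arm, 100 mm above the table. Axes are the stand's.
- swing (a joint): Angle of the funnel arm about the pivot, counter-clockwise seen from above, rad. It starts at 0, locked in the middle notch (play about 0.01). The two other notches are at +0.698 (40 deg: funnel over station_near, loop moved to the stand's +x side) and -0.698 (funnel over station_far, loop moved to the stand's -x side). End stops at +-0.98. The arm turns with little friction (0.08 N m). Top of its hub 132 mm above the table.
- plunger (a joint): How far the spring plunger is pulled outward from the pivot along the arm, m. 0 = fully home in a notch; up to 0.0085 it still locks; about 0.0085 when its pin rides on the rim of the plate between notches; end stop 0.018. The spring pulls it inward with 4.5 N at 0 and 7 N at the stop. The notch mouths are rounded: it falls in when the arm is within about 0.03 rad of a notch.
- loop (a point): Centre of the opening of the red pull loop of the plunger, 139 mm from the pivot axis when home, 100 mm above the table. The loop is a level rectangle of 8 mm round bar, opening 56 mm across the arm by 50 mm along it, with nothing beneath it but the board and table: closed fingers fit in from above and can hook it, or its outer bar can be pinched. Its x axis is across the arm, its -y axis points outward from the pivot (the pulling direction). It moves with plunger and arm.
- spout (a point): Lower end of the steel funnel's spout, 160 mm from the pivot axis, 75 mm above the table. Funnel 68 mm wide at the top, its rim 160 mm above the table.
- dish_center (a point): Centre (half-way up) of the white round straight-sided ceramic dish, 80 mm outer diameter, 38 mm high, open top, about 0.22 kg, standing on the green board in one of two lanes, 50 to 90 mm in the stand's +y direction from that lane's station.
- station_far (a point): Dish station on the stand's +x side: the point on the board's top (12 mm above the table), marked by a white ring, where the dish centre lies when it touches both stop pins. Lane and push direction: straight along the stand's -y. The two pins (12 mm thick, 30 mm high) stand 33 mm to either side and 33 mm towards -y of this point.
- station_near (a point): The same for the station on the stand's -x side.
- jar_center (a point): Centre of the brown glass jar with brass cap, 60 mm diameter, 85 mm high, standing in the other lane. To be left alone.
- ring_center (a point): Centre of a pale apple ring, 66 mm diameter, 10 mm thick, lying flat on the board between the lanes. To be left alone.
Things that resemble listed ones, but are neither listed nor needed, are in the scene too. Leave any yellow look-alike of the part that bears dish_center alone.

How it is judged:
On the way:
1. the plunger is pulled clear of its notch (value of joint plunger above 0.0075 m), for 0.1 s.
At the end, for the whole second after the job is handed in: The plunger is home (within 2.5 mm) in the notch over the white dish (arm within 0.04 rad of +-0.698), and the dish stands upright on the board within 10 mm of that station's centre (value of joint plunger below 0.0025 m and ((value of joint swing between 0.66 and 0.74 rad and horizontal distance between dish_center and station_near below 0.01 m) or (value of joint swing between -0.74 and -0.66 rad and horizontal distance between dish_center and station_far below 0.01 m)) and angle between dish_center's own z axis and vertical below 0.1 rad and height (world z) of dish_center below 0.036 m); the robot touches nothing.
It fails at once if the dish is lifted (more than 15 mm) off the board or tipped (height (world z) of dish_center above 0.046 m or angle between dish_center's own z axis and vertical above 0.35 rad).
It fails at once if the arm is swung past the outer notch (by more than 0.12 rad) (value of joint swing above 0.82 rad or value of joint swing below -0.82 rad).
It fails at once if the brown jar or the apple ring is moved more than 25 mm (distance of any of jar_center, ring_center from where it was at the start of the episode above 0.025 m).
It also fails if it takes over 54 s, if anything falls off the work surface, if the arm or the gripper's body presses on something with over 40 N, if the wrist force passes 120 N, or if a joint passes its speed limit or range.

## Working session

There is one attempt and no reset: what is moved stays moved. The work goes in short steps, Python scripts to look and compute and a tool call to move; the robot and the scene stay as the last step left them, time stands still between calls to the robot, and variables do not carry over. Pictures are saved under pics/ and viewed, at most 10 in all, crops included, and the job is handed in when it is done.

Besides the shell and the picture viewer there is one more tool, called after ">>>" as name(argument=value, ...), one argument or row to a line, values as JSON. carry_out: Moves the arm, as the interface text tells. Its arguments: {"type":"object","properties":{"increments":{"type":"array","items":{"type":"array"}}},"required":["increments"]}

```bash
mkdir -p pics
python3 - <<'E'
from bench import robot
import cv2,numpy as np
for n in("scene","top"):
    cv2.imwrite(f"pics/{n}0.png",cv2.resize(robot.snapshot(n),(800,600),interpolation=cv2.INTER_CUBIC))
    c=robot.get_calibration(n);print(n,c["vfov"],c["cx"],c["cy"],np.round(c["T"],4).tolist())
o=robot.get_obs();print(o["time"],o["tool_pos"],o["ee_rot"],o["width"],robot.tcp_to_tips)
E
```

```text
scene 51.03499752728636 255.44407977784263 189.1596602788891 [[0.6537, 0.5924, -0.4709, 1.0], [0.7567, -0.5049, 0.4153, -0.3371], [0.0083, -0.6278, -0.7783, 0.7504], [0.0, 0.0, 0.0, 1.0]]
top 50.13167028513162 256.10767086917303 188.90649261218232 [[-0.0157, -0.9953, 0.096, 0.5178], [-0.9999, 0.0162, 0.0045, 0.0035], [-0.006, -0.0959, -0.9954, 1.0537], [0.0, 0.0, 0.0, 1.0]]
0.1 [0.14004841 0.53140142 0.21844107] [-3.13966421e+00 -2.43389744e-04  2.88379651e+00] 0.09347565302425195 0.014
```

View pics/scene0.png

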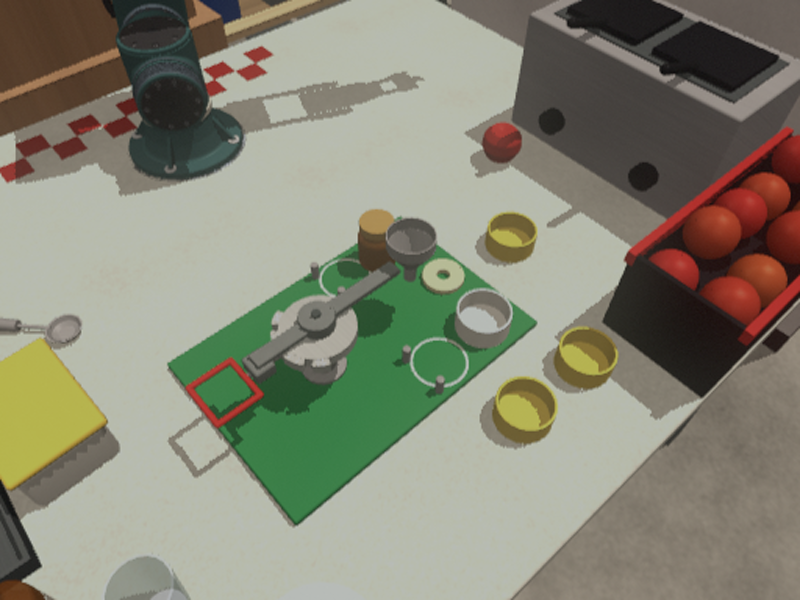

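View pics/top0.png

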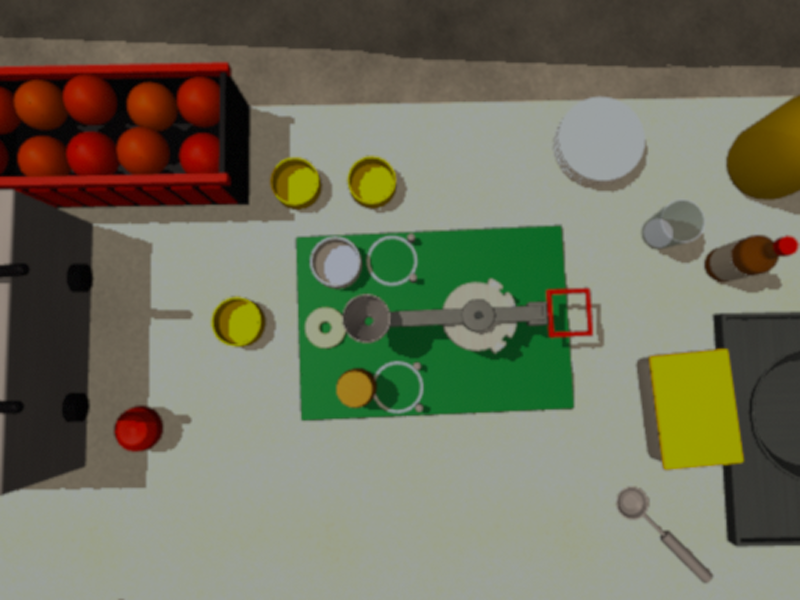

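The white dish is in the +x (far) lane: scene (483,318), top (336,263). The loop is at scene (226,392) and top (569,312), with the jar in the near lane. So the swing target is −0.698.

```bash
cat > h.py <<'E'
from bench import robot
import numpy as np
def ray(n,p,s=.64):
    c=robot.get_calibration(n);T=np.array(c["T"]);f=192/np.tan(np.radians(c["vfov"])/2)
    u,v=(np.array(p)+.5)*s-.5
    return T[:3,3],T[:3,:3]@np.array([(u-c["cx"])/f,(v-c["cy"])/f,1])
def plane(n,p,z):
    o,d=ray(n,p);return o+d*(z-o[2])/d[2]
def tri(a,b):
    o,d=ray("scene",a);q,e=ray("top",b)
    t=np.linalg.lstsq(np.c_[d,-e],q-o,rcond=None)[0]
    A=o+d*t[0];B=q+e*t[1];return (A+B)/2,np.linalg.norm(A-B)
E
python3 - <<'E'
from h import *
np.set_printoptions(precision=4,suppress=True)
for k,a,b in [("loop",(226,392),(569.5,312.5)),("hub",(317,315),(479,315)),("ring_far",(439,362),(392,261)),("dishrim",(483.5,306),(335.5,262.5)),
 ("L1",(187,388),(590,289) ),("c-x",(170,365),(573,408)),("c+x",(297,523),(561,227)),("c+x+y",(536,322),(297,238))]:
    print(k,*tri(a,b))
for p in[(297,238),(561,227),(573,408),(302,419)]:print("board",plane("top",p,.012))
print("hub",plane("top",(479,315),.132),"sta",plane("top",(392,261),.012),"near",plane("top",(398,387),.012),"loop",plane("top",(569.5,312.5),.1),"dishrim",plane("top",(335.5,262.5),.05),plane("scene",(483.5,306),.05))
for p in[(547,291),(590,289),(592,334),(548,336)]:print("loopc",plane("top",p,.1))
E
```

```text
loop [ 0.5812 -0.2423  0.0974] 0.003754533263841623
hub [ 0.578  -0.1038  0.1266] 0.004153187599817371
ring_far [0.6764 0.0221 0.0088] 0.0024368721702805194
dishrim [0.6689 0.1105 0.055 ] 0.003299704015176623
L1 [ 0.6026 -0.2685  0.1659] 0.026471914793785578
c-x [ 0.4329 -0.2655  0.0038] 0.004324195639748812
c+x [ 0.7296 -0.2578  0.0049] 0.004417864884539613
c+x+y [0.7178 0.1787 0.0078] 0.0026739970633734484
board [0.716 0.177 0.012]
board [ 0.727  -0.2579  0.012 ]
board [ 0.4326 -0.2654  0.012 ]
board [0.4218 0.1691 0.012 ]
hub [ 0.5765 -0.105   0.132 ] sta [0.6752 0.0211 0.012 ] near [0.4702 0.0144 0.012 ] loop [ 0.5801 -0.2433  0.1   ] dishrim [0.6685 0.1098 0.05  ] [0.6674 0.1152 0.05  ]
loopc [ 0.6128 -0.2111  0.1   ]
loopc [ 0.6148 -0.2753  0.1   ]
loopc [ 0.5477 -0.2753  0.1   ]
loopc [ 0.5457 -0.2101  0.1   ]
```

>>> carry_out(
  increments=[
    [0,[0,0,0],-8.1],
    [0,[0,0,0],-8.1],
    [0,[-37,-31,0],0],
    [0,[-37,-31,0],0],
    [0,[-37,-31,0],0],
    [0,[-37,-31,0],0],
    [0,[-37,-31,0],0],
    [0,[-37,-31,0],0],
  ],
)

```text
time: 0.9
tool_pos: [0.3678, 0.3499, 0.219]
ee_rot: [-3.141, -0.0, -3.116]
wrist_force: [0.2, 0.6, -1.0]
width: 0.0937
finger_force: 0.0
```

>>> carry_out(
  increments=[
    [0,[-37,-31,0],0],
    [0,[-37,-31,0],0],
    [0,[-37,-31,0],0],
    [0,[-37,-31,0],0],
    [0,[-37,-31,0],0],
    [0,[-37,-31,0],0],
    [0,[-37,-30,0],0],
    [0,[0,0,0],0],
  ],
)

```text
time: 1.7
tool_pos: [0.6342, 0.1372, 0.2162]
ee_rot: [-3.139, -0.003, -3.123]
wrist_force: [0.1, 0.4, -0.2]
width: 0.0941
finger_force: 0.0
```

Run:
```python
import cv2,numpy as np
a=cv2.imread("pics/scene0.png")[270:370,430:560];b=cv2.imread("pics/top0.png")[210:310,285:435]
f=lambda i:cv2.resize(i,None,fx=4,fy=4,interpolation=cv2.INTER_CUBIC)
A,B=f(a)[:, :390],f(b)[:, :400]
cv2.imwrite("pics/d.png",np.hstack([A,B]))
```

```text
(no output)
```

View pics/d.png

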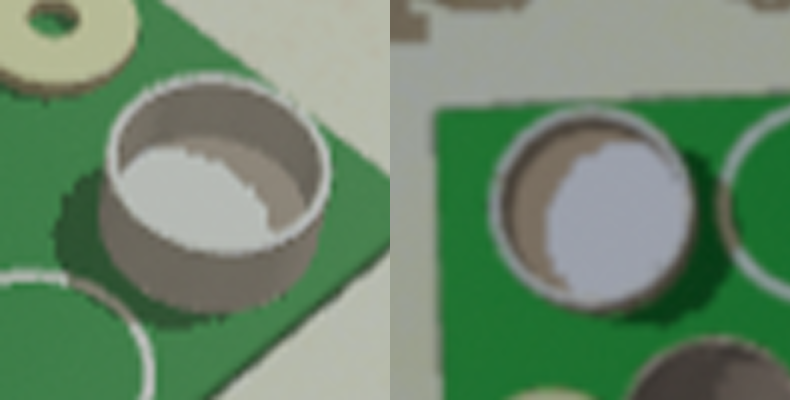

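Run:
```python
from h import *
print(tri((484.4,310.6),(335.3,261.2)),plane("top",(335.3,261.2),.05),plane("scene",(484.4,310.6),.05))
o=robot.get_obs();print(o["tool_pos"],o["ee_rot"],o["joint_positions"])
```

```text
(array([0.67185487, 0.11130656, 0.04680638]), np.float64(0.002298896657814055)) [0.67059896 0.11008873 0.05      ] [0.673985  0.1102539 0.05     ]
[0.63417961 0.13719232 0.21619958] [-3.13930944e+00 -2.74401799e-03 -3.12313287e+00] [ 0.12673273  0.31311734  1.11171722 -0.00199541  1.71973247 -1.46281966]
```

>>> carry_out(
  increments=[
    [0,[-37,-27,0],0],
    [0,[0,0,40],0],
    [0,[0,0,40],0],
    [0,[0,0,15],0],
    [0,[0,0,0],0],
    [0,[0,0,0],0],
  ],
)

```text
time: 2.3
tool_pos: [0.669, 0.1165, 0.126]
ee_rot: [3.141, 0.002, -3.116]
wrist_force: [0.3, -0.1, 0.7]
width: 0.0939
finger_force: 0.0
```

>>> carry_out(
  increments=[
    [0,[-2,-5,0],0],
    [0,[0,0,0],0],
    [0,[0,0,25],0],
    [0,[0,0,25],0],
    [0,[0,0,20],0],
    [0,[0,0,0],0],
    [0,[0,0,0],0],
  ],
)

```text
time: 3.0
tool_pos: [0.6715, 0.1109, 0.0557]
ee_rot: [3.141, 0.001, -3.117]
wrist_force: [0.2, 0.8, 0.3]
width: 0.0939
finger_force: 0.0
```

>>> carry_out(
  increments=[
    [0,[0,0,8],0],
    [0,[0,0,8],0],
    [0,[0,0,0],0],
    [80,[0,0,0],0],
    [80,[0,0,0],0],
    [80,[0,0,0],0],
    [80,[0,0,0],0],
  ],
)

```text
time: 3.7
tool_pos: [0.6711, 0.1111, 0.0389]
ee_rot: [3.141, 0.001, -3.117]
wrist_force: [0.7, 0.2, 0.4]
width: 0.0785
finger_force: 29.9
```

>>> carry_out(
  increments=[
    [80,[-1,-15,0],0],
    [80,[-1,-15,0],0],
    [80,[-1,-15,0],0],
    [80,[-1,-15,0],0],
    [80,[0,-15,0],0],
    [80,[0,-5,0],0],
    [80,[0,0,0],0],
    [80,[0,0,0],0],
  ],
)

```text
time: 4.5
tool_pos: [0.6772, 0.0293, 0.0389]
ee_rot: [-3.139, 0.001, -3.117]
wrist_force: [0.2, -1.8, 3.9]
width: 0.0788
finger_force: 29.9
```

>>> carry_out(
  increments=[
    [80,[0,-3,0],0],
    [80,[0,-3,0],0],
    [80,[0,0,0],0],
  ],
)

```text
time: 4.8
tool_pos: [0.6772, 0.0263, 0.0389]
ee_rot: [3.14, 0.001, -3.116]
wrist_force: [-0.2, 3.9, 3.8]
width: 0.0785
finger_force: 29.9
```

>>> carry_out(
  increments=[
    [80,[0,-2,0],0],
    [80,[0,0,0],0],
    [80,[0,0,0],0],
  ],
)

```text
time: 5.1
tool_pos: [0.6773, 0.0241, 0.0389]
ee_rot: [3.14, 0.001, -3.116]
wrist_force: [-0.1, 5.7, 5.7]
width: 0.0783
finger_force: 29.9
```

>>> carry_out(
  increments=[
    [80,[0,-2,0],0],
    [80,[0,-1,0],0],
    [80,[0,0,0],0],
    [80,[0,0,0],0],
  ],
)

```text
time: 5.5
tool_pos: [0.6772, 0.0238, 0.039]
ee_rot: [3.136, 0.001, -3.115]
wrist_force: [-0.7, 10.7, 5.2]
width: 0.0786
finger_force: 29.9
```

>>> carry_out(
  increments=[
    [80,[0,3,0],0],
    [0,[0,0,0],0],
    [0,[0,0,0],0],
    [0,[0,0,0],0],
    [0,[0,0,-20],0],
    [0,[0,0,-30],0],
    [0,[0,0,-40],0],
    [0,[0,0,-40],0],
  ],
)

```text
time: 6.3
tool_pos: [0.6763, 0.0221, 0.1682]
ee_rot: [-3.141, -0.003, -3.118]
wrist_force: [0.9, 0.5, 0.5]
width: 0.0942
finger_force: 0.0
```

Run:
```python
from h import *
import cv2
f=lambda n:cv2.resize(robot.snapshot(n),(800,600),interpolation=cv2.INTER_CUBIC)
a,b=f("scene"),f("top")
z=lambda i:cv2.resize(i,None,fx=4,fy=4,interpolation=cv2.INTER_CUBIC)
cv2.imwrite("pics/l.png",np.hstack([z(a[350:440,175:275]),z(b[270:360,520:620])]))
cv2.imwrite("pics/all1.png",a)
cv2.imwrite("pics/dd.png",z(b[200:330,290:440]))
```

```text
(no output)
```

View pics/l.png

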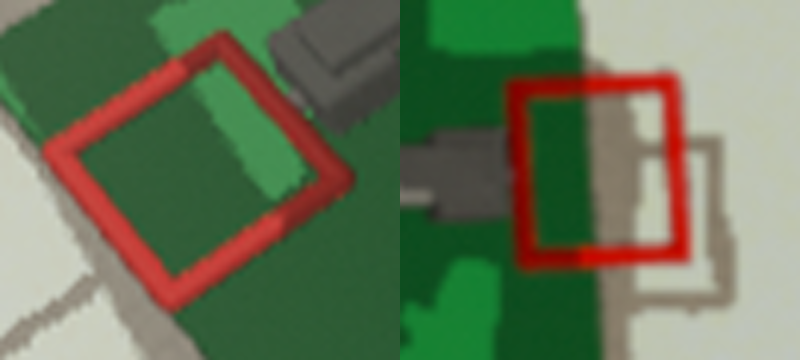

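View pics/all1.png

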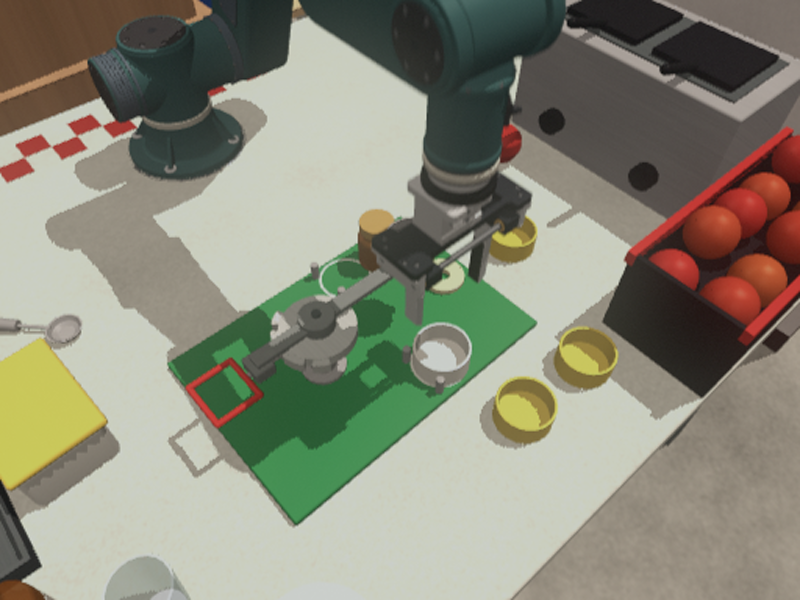

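Run:
```python
from h import *
print(tri((204,406),(589.5,312)),plane("top",(589.5,312),.1),plane("scene",(204,406),.1))
# loop centre from crops
print(tri((175+200/4,350+168/4),(520+198.5/4,270+171/4)))
o=robot.get_obs();print(o["tool_pos"],o["ee_rot"])
```

```text
(array([ 0.58138863, -0.27172199,  0.09841391]), np.float64(0.003927704882947793)) [ 0.5803802 -0.2730608  0.1      ] [ 0.58360784 -0.27025295  0.1       ]
(array([ 0.58061713, -0.24287881,  0.09729004]), np.float64(0.0029424834109877456))
[0.68032324 0.02201099 0.17643962] [-3.13983578  0.01317497 -3.11761277]
```

>>> carry_out(
  increments=[
    [0,[0,0,-45],0],
    [119,[15,-41,0],0],
    [119,[15,-42,0],0],
    [119,[15,-42,0],0],
    [119,[15,-42,0],0],
    [119,[15,-42,0],0],
    [119,[16,-42,0],0],
    [119,[16,-42,0],0],
  ],
)

```text
time: 7.2
tool_pos: [0.5758, -0.2745, 0.2116]
ee_rot: [3.141, -0.002, -3.117]
wrist_force: [0.6, -0.2, -0.0]
width: 0.0503
finger_force: 0.0
```

>>> carry_out(
  increments=[
    [119,[0,0,0],0],
    [119,[0,0,0],0],
  ],
)

```text
time: 7.4
tool_pos: [0.5764, -0.2737, 0.2117]
ee_rot: [3.14, -0.002, -3.12]
wrist_force: [-0.5, 1.0, 0.4]
width: 0.05
finger_force: 0.0
```

>>> carry_out(
  increments=[
    [119,[-5,1,20],0],
    [119,[0,0,30],0],
    [119,[0,0,30],0],
    [119,[0,0,20],0],
    [119,[0,0,17],0],
    [119,[0,0,0],0],
    [119,[0,0,0],0],
  ],
)

```text
time: 8.1
tool_pos: [0.5827, -0.2701, 0.0961]
ee_rot: [3.141, -0.001, -3.115]
wrist_force: [0.5, 0.5, 0.6]
width: 0.0503
finger_force: 0.0
```

>>> carry_out(
  increments=[
    [255,[0,0,0],0],
    [255,[0,0,0],0],
    [255,[0,0,0],0],
    [255,[0,0,0],0],
    [255,[0,0,0],0],
    [255,[0,0,0],0],
  ],
)

```text
time: 8.7
tool_pos: [0.5824, -0.271, 0.0966]
ee_rot: [3.141, 0.0, -3.117]
wrist_force: [-1.2, 0.2, 1.3]
width: 0.007
finger_force: 30.0
```

>>> carry_out(
  increments=[
    [255,[0,-5,0],0],
    [255,[0,-5,0],0],
    [255,[0,-3,0],0],
    [255,[0,0,0],0],
    [255,[0,0,0],0],
  ],
)

```text
time: 9.2
tool_pos: [0.5828, -0.2826, 0.0965]
ee_rot: [3.137, -0.0, -3.116]
wrist_force: [-0.7, 5.1, 2.9]
width: 0.0072
finger_force: 30.0
```

>>> carry_out(
  increments=[
    [255,[0,-2,0],0],
    [255,[12.6,0.4,0],4],
    [255,[12.6,0.4,0],4],
    [255,[12.6,0.4,0],4],
    [255,[12.6,0.4,0],4],
    [255,[12.6,0.4,0],4],
    [255,[0,0,0],0],
    [255,[0,0,0],0],
  ],
)

```text
time: 10.0
tool_pos: [0.5211, -0.2752, 0.0965]
ee_rot: [3.137, -0.0, 2.818]
wrist_force: [0.9, 6.7, 0.4]
width: 0.0068
finger_force: 30.0
```

```bash
cat > s.py <<'E'
from h import *
o=robot.get_obs();p=o["tool_pos"]
P=np.array([.5775,-.104]);d=p[:2]-P
print("swing",np.degrees(np.arctan2(d[1],d[0]))+90-1.45,"r",np.linalg.norm(d),"yaw",np.degrees(o["ee_rot"][2]),"f",o["wrist_force"],o["time"])
y=o["ee_rot"][2];R=np.array([[np.cos(y),np.sin(y)],[np.sin(y),-np.cos(y)]])
for t in(-38,-39,-40,-41):
    a=np.radians(t-90+1.45);print(t,1e3*R@(P+.181*np.array([np.cos(a),np.sin(a)])-p[:2]))
E
python3 s.py
```

```text
swing -19.684692096314603 r 0.18024871521097155 yaw 161.46936762441345 f [0.85690349 6.72775052 0.37716323] 10.0
-38 [56.9212658   8.12399786]
-39 [59.91668677  9.12737773]
-40 [62.89414013 10.18288207]
-41 [65.85271893 11.29018939]
```

>>> carry_out(
  increments=[
    [255,[12.6,0.4,0],4],
    [255,[12.6,0.4,0],4],
    [255,[12.6,0.4,0],4],
    [255,[12.6,0.4,0],4],
    [255,[9.4,0.3,0],3],
    [255,[0,0,0],0],
    [255,[0,0,0],0],
  ],
)

```text
time: 10.7
tool_pos: [0.4692, -0.2476, 0.0966]
ee_rot: [3.137, 0.0, 2.487]
wrist_force: [3.4, 5.9, 0.1]
width: 0.0069
finger_force: 30.0
```

```bash
python3 s.py
```

```text
swing -38.47410768602724 r 0.17989179621836143 yaw 142.47464446235173 f [3.41768648 5.86048846 0.12505557] 10.7
-38 [-1.50729426 -1.08886255]
-39 [ 1.65160287 -1.115071  ]
-40 [ 4.81047628 -1.0861451 ]
-41 [ 7.96836376 -1.00209367]
```

>>> carry_out(
  increments=[
    [255,[4,0,0],1.2],
    [255,[0,0,0],0],
    [255,[0,4,0],0],
    [255,[0,4,0],0],
    [255,[0,4,0],0],
    [255,[0,2,0],0],
    [255,[0,0,0],0],
    [255,[0,0,0],0],
  ],
)

```text
time: 11.5
tool_pos: [0.474, -0.2359, 0.0965]
ee_rot: [3.141, 0.0, 2.465]
wrist_force: [1.5, 3.5, 0.4]
width: 0.007
finger_force: 30.0
```

```bash
python3 s.py
```

```text
swing -39.559763553616804 r 0.16764041831966903 yaw 141.22937361848028 f [1.49054408 3.53607766 0.41128321] 11.5
-38 [ -5.07974401 -13.23480769]
-39 [ -1.9221625  -13.32966025]
-40 [  1.23659349 -13.36939098]
-41 [  4.39556179 -13.35398776]
```

>>> carry_out(
  increments=[
    [255,[0,1.5,0],0],
    [255,[0,0,0],0],
    [119,[0,0,0],0],
    [119,[0,0,0],0],
    [119,[0,0,0],0],
    [119,[0,0,0],0],
    [119,[0,0,0],0],
  ],
)

```text
time: 12.2
tool_pos: [0.4746, -0.2348, 0.0964]
ee_rot: [3.142, -0.0, 2.465]
wrist_force: [0.1, -0.1, -0.3]
width: 0.0439
finger_force: 0.0
```

>>> carry_out(
  increments=[
    [119,[0,0,-15],0],
    [119,[0,0,-40],0],
    [119,[0,0,-40],0],
    [119,[0,-40,-20],0],
    [119,[0,-40,0],0],
    [119,[0,0,0],0],
  ],
)

```text
time: 12.8
tool_pos: [0.4227, -0.3004, 0.2128]
ee_rot: [-3.14, 0.003, 2.46]
wrist_force: [0.5, 0.0, -1.4]
width: 0.0504
finger_force: 0.0
```

Run:
```python
from h import *
import cv2
f=lambda n:cv2.resize(robot.snapshot(n),(800,600),interpolation=cv2.INTER_CUBIC)
a,b=f("scene"),f("top")
z=lambda i:cv2.resize(i,None,fx=2,fy=2,interpolation=cv2.INTER_CUBIC)
cv2.imwrite("pics/e.png",np.hstack([z(a[200:460,170:560])[:,:,:],])) ; cv2.imwrite("pics/f.png",z(b[215:435,280:620]))
```

```text
(no output)
```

View pics/e.png

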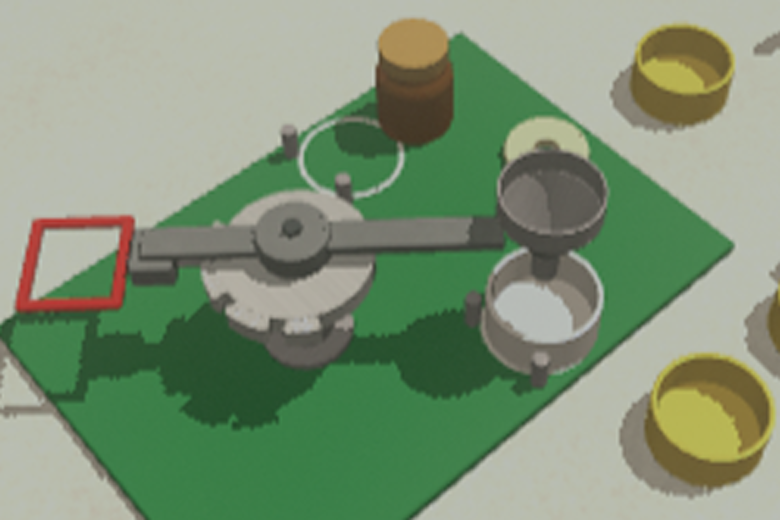

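View pics/f.png

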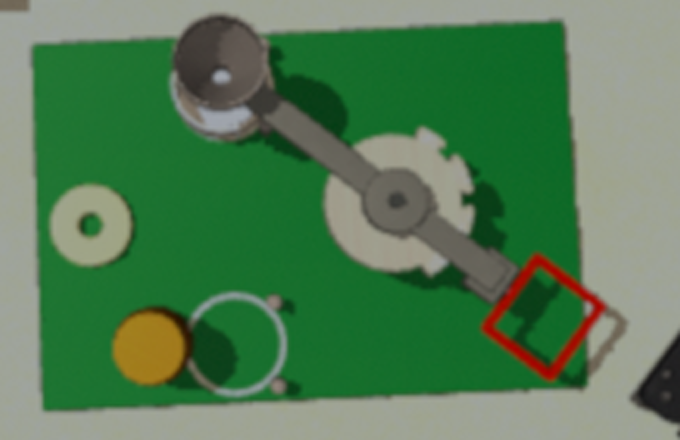

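The arm lies over the white dish, with the funnel at scene crop (552,200), the dish rim at (544,294) against both pins, and the loop at top crop (544,317). I'll check the numbers next.

Run:
```python
from h import *
P=np.array([.5775,-.104])
L=plane("top",(552.2,373.6),.1)[:2]-P
S=plane("scene",(170+75/2,200+264/2),.1)[:2]-P
for v in(L,S):print(np.linalg.norm(v),np.degrees(np.arctan2(v[1],v[0]))+90-1.45)
print(tri((207.5,332),(552.2,373.6)))
print(plane("scene",(442,347.2),.05),"station .676,.021")
```

```text
0.14050055869296652 -39.810317821708466
0.1381568836765219 -39.01096343185263
(array([ 0.49070864, -0.21384832,  0.0975094 ]), np.float64(0.001973154224184582))
[0.68046556 0.02225599 0.05      ] station .676,.021
```

The plunger is home: the loop radius is about 139 mm at about −40°. The dish is within about 4 mm of its station, so I'm handing in.

```bash
python3 -c "
from bench import robot
print(robot.close_job())"
```

```text
the job is handed in; nothing more can be done
None
```

I pushed the white dish against its two far-station pins, about 4 mm from the station centre by camera. The arm is swung to about −40° with the plunger home in the notch over the dish, the jar and apple ring look unmoved, and the job is handed in (no verdict was returned).

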